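# Strip the trimming tool set and put it back in its case

### The job

Take the trimming tool set off the arbor of the assembly stand, from the top down and one piece at a time - clamp block, spacer sleeve, tracing wheel, cutterhead - and put each piece into the insert of the open case whose recess is made for it, lying flat on the recess floor. Set every piece down, do not drop any; the clamp's screw is already loose, so each piece lifts straight up off the arbor.

Things in the scene. Friction and masses are not known exactly. Their poses are not given: they have to be found in the camera images.
- clamp_block: Oblong aluminium clamp block with a slit, 60 x 26 x 20 mm (x, y, z), with an 18 mm hole through its middle; top of the stack. Origin: centre of its underside, x along its length, z up. Grip it across its 26 mm width.
- spacer_sleeve: Plain steel ring, 42 mm outside diameter, 20 mm high, 18 mm bore; second from the top, under the clamp block. Origin: centre of its underside, z up.
- tracing_wheel: Roller with a black plastic tyre and a steel ball-bearing middle, 60 mm outside diameter, 18 mm high, 18 mm bore; third from the top. Origin: centre of its underside, z up.
- cutterhead: Aluminium cutterhead with four knives, the bottom of the stack: a disc of 78 mm diameter and 22 mm height, on it a hub of 40 mm diameter and 14 mm height to grip it by (36 mm high in all), 18 mm bore. Origin: centre of its underside, z up.
- stand: Fixed assembly stand: a grey square foot 120 x 120 x 8 mm, on it a dark flange of 86 mm diameter and 6 mm height which carries the stack 14 mm above the bench, and an upright arbor of 14 mm diameter whose top is 96 mm above the bench. The pieces lie on one another on the arbor, with 2 mm play all round. Origin: centre of the foot's underside, z up.
- case: Fixed flat black tool case, open: a shallow tray 224 x 224 mm in which the four inserts lie side by side in a square, in any order, their undersides 6 mm above the bench. Its rim is 19 mm above the bench (2 mm above the inserts' rims) and 4 mm thick, with a handle on its -x side. Its lid, 36 mm high, lies open on its +x side. Origin: centre of the tray's underside, z up.
- insert_clamp: Fixed light grey plastic insert in the case, 106 x 106 mm and 11 mm thick, with one oblong (rectangular) dark foam-lined recess 5 mm deep in its middle. Origin: centre of its underside, x and y along its sides, z up; the recess floor is 6 mm and the rim 11 mm above the origin. The recess is 74 mm along x and 40 mm along y: for the clamp block.
- insert_sleeve: Fixed light grey plastic insert in the case, 106 x 106 mm and 11 mm thick, with one small round dark foam-lined recess 5 mm deep in its middle. Origin: centre of its underside, x and y along its sides, z up; the recess floor is 6 mm and the rim 11 mm above the origin. The recess is 58 mm across: for the spacer sleeve.
- insert_wheel: Fixed light grey plastic insert in the case, 106 x 106 mm and 11 mm thick, with one middle-sized round dark foam-lined recess 5 mm deep in its middle. Origin: centre of its underside, x and y along its sides, z up; the recess floor is 6 mm and the rim 11 mm above the origin. The recess is 76 mm across: for the tracing wheel.
- insert_cutter: Fixed light grey plastic insert in the case, 106 x 106 mm and 11 mm thick, with one large round dark foam-lined recess 5 mm deep in its middle. Origin: centre of its underside, x and y along its sides, z up; the recess floor is 6 mm and the rim 11 mm above the origin. The recess is 94 mm across: for the cutterhead.

How it is judged (in metres and radians):
On the way, in this order (a step that is already met when the one before it is completed fails the run):
1. the clamp block lies in the insert with the oblong recess (horizontal distance between clamp_block and insert_clamp below 0.01 m and z of clamp_block in the frame of insert_clamp between 0.003 and 0.0085 m and angle between clamp_block's own z axis and vertical below 0.06 rad), for 0.2 s.
2. the spacer sleeve lies in the insert with the small round recess (horizontal distance between spacer_sleeve and insert_sleeve below 0.01 m and z of spacer_sleeve in the frame of insert_sleeve between 0.003 and 0.0085 m and angle between spacer_sleeve's own z axis and vertical below 0.06 rad), for 0.2 s.
3. the tracing wheel lies in the insert with the middle round recess (horizontal distance between tracing_wheel and insert_wheel below 0.01 m and z of tracing_wheel in the frame of insert_wheel between 0.003 and 0.0085 m and angle between tracing_wheel's own z axis and vertical below 0.06 rad), for 0.2 s.
4. the cutterhead lies in the insert with the large round recess (horizontal distance between cutterhead and insert_cutter below 0.01 m and z of cutterhead in the frame of insert_cutter between 0.003 and 0.0085 m and angle between cutterhead's own z axis and vertical below 0.06 rad), for 0.2 s.
At the end, for the whole second after the job is handed in: The clamp block lies in the oblong recess, the spacer sleeve in the small, the tracing wheel in the middle-sized and the cutterhead in the large round recess: each within 10 mm of the middle of its insert, flat (within 0.06 rad) on the recess floor (within 2.5 mm), let go and at rest (all of step 1 and all of step 2 and all of step 3 and all of step 4 and linear speed of each of clamp_block, spacer_sleeve, tracing_wheel, cutterhead below 0.02 m/s and contact force between the fingers and clamp_block below 0.1 N and contact force between the fingers and spacer_sleeve below 0.1 N and contact force between the fingers and tracing_wheel below 0.1 N and contact force between the fingers and cutterhead below 0.1 N); the robot touches nothing.
It fails at once if a piece is dropped (falls free from more than about 12 mm) ((contact force between the fingers and clamp_block below 0.05 N and linear speed of clamp_block above 0.5 m/s) or (contact force between the fingers and spacer_sleeve below 0.05 N and linear speed of spacer_sleeve above 0.5 m/s) or (contact force between the fingers and tracing_wheel below 0.05 N and linear speed of tracing_wheel above 0.5 m/s) or (contact force between the fingers and cutterhead below 0.05 N and linear speed of cutterhead above 0.5 m/s)).
It also fails if it takes over 122 s, if anything falls off the work surface, if the arm or the gripper's body presses on something with over 40 N, if the wrist force passes 120 N, or if a joint passes its speed limit or range.

### The arm

A 7-joint arm with a two-finger parallel gripper is mounted at the origin on the work surface. World frame = base frame: x ahead of the robot, y to its left, z up, the work surface at z = 0. Lengths are in m, angles in degrees, forces in N, time in s.
With the tool pointing down it reaches from about 0.35 to 0.9 m from the base axis. Payload 8.1 kg.
Tool frame: the origin (TCP) lies between the finger pads; the fingertips stand 11 mm ahead of it and the grasp point (between the pads) lies 8 mm behind it (arm.tip_extent is the distance from the TCP to the fingertips, in m); y points along the fingers, z is the direction in which the jaws open and shut, and the axes are right-handed (so a half turn about y gives the same grasp; the last joint's range is limited). The gripper opens to 85 mm and grips with 20 to 120 N. Pads are 22 mm wide; open, the fingers measure 114 mm over their backs; the gripper's body (76 mm by 85 mm) begins 54 mm behind the grasp point. The pads swing forward as they close: fully open they stand 13 mm farther back than shut.
Start: joints at [61.902, 24.895, 1.432, 90.138, -0.665, 64.973, -4.303], TCP at [0.236, -0.579, 0.242] pointing down, gripper open.
Joint ranges: [-149.89, 149.89], [-25.12, 119.58], [-72.63, 75.52], [4.76, 147.25], [-75.54, 255.54], [6.69, 114.76], [-157.13, 157.13]. Speed limits (degrees/s): [127.2, 127.2, 172.46, 172.46, 180, 180, 180].

### API

Orientations are given as a 3x3 rotation matrix whose columns are the frame's x, y, z axes.
In Python, from plant import arm gives the robot as it stands. Calls block until the motion is done:
- arm.move_to(position, orientation): joint-space move of the TCP to a pose.
- arm.line_to(position, attitude=None, vel=0.15, contact_N=None): straight line of the TCP; attitude=None keeps the orientation; vel is the mean speed in m/s. With contact_N (N) it stops when the force on the tool has changed by that much, and returns True; else False.
- arm.move_j(angles): joint-space move.
- arm.move_gripper(opening): opening from 0.0 (shut) to 1.0 (fully open); the grip force is fixed at half the most; returns when the fingers have stopped.
- arm.dwell(seconds).
- arm.solve_ik(position, orientation): joint angles nearest the present ones, or None.
- arm.camera(name): name is "scene" or "top" or "wrist"; returns the picture (384x512x3 uint8, red, green, blue); there is no depth.
- arm.camera_model(name): a dict with "vertical_fov" (degrees; the focal length in pixels is half the picture's height over the tangent of half this angle, whatever the lens; pixels are square), "cx", "cy" (the principal point, pixels), "k1" (the pictures are not rectified: a ray, as slopes to the right and down, at radius r is drawn at 1 + k1 r^2 times it, then the intrinsics apply), "rvec" (rotation vector, rad) and "tvec" (3), from world to camera coordinates, as OpenCV has them; the wrist camera has in their place "hand_eye" (4x4, takes a point from camera to tool coordinates, whose origin is the TCP and whose axes are the tool frame's). Camera axes: x right, y down, z forward; pixel columns grow to the right and rows downward; lengths in m; the calibration is good to about 2 mm. A picture is of the moment at which its call begins: read the wrist's pose just before it. camera_model takes no time and is no camera call.
A pose or a line that the arm cannot do raises arm.MotionError and nothing moves.
- arm.job_done(): hands the job in, once; it reports no verdict.
Trained networks look in the newest picture that a camera, given by its name, has taken for a name from the list of things; names that differ only in an ending like _2 or _b are one class to them, and where a whole thing is asked for, a point or a joint stands for the part that bears it (a point fixed in the world has none). Each returns a list of dicts, best first, with "conf" (0 to 1); they miss things now and then, are a little off and sometimes report something else, mostly with a low value. They report only what shows in the picture. A call takes as long as a camera call.
- arm.cut_out(camera, name): "mask" (384x512 bool, what is visible of it).
- arm.mark_of(camera, name): "location" ([x, y, z] in m, in the coordinates of the camera as it stood for that picture, good to about 4 mm: a listed point, or the origin of a listed thing).
Readings, each from a call of its own:
- arm.current_t(): time.
- arm.current_joints(): joint angles.
- arm.current_dq(): joint speeds.
- arm.current_tau(): joint torques, N m.
- arm.current_ee_pos(): TCP position.
- arm.current_tool_rot(): TCP orientation.
- arm.current_force(): force on the tool from outside, world axes, zero at the start.
- arm.current_moment(): the same for the moment, N m.
- arm.current_width(): opening from 0.0 (shut) to 1.0 (fully open).
Only numpy, scipy, OpenCV 4.12 (cv2) and the standard library are available. Lean on these libraries where they do the work, as an engineer would, in place of code of your own. Each camera call takes 0.05 s, during which the arm holds its last target.

## Working session

There is one attempt and no reset: what is moved stays moved. The work goes in short steps, each a Python script; the robot and the scene stay as the last script left them, time stands still between calls to the robot, and variables do not carry over. Pictures are saved under pics/ and viewed, and the job is handed in when it is done.

```bash
ls; mkdir -p pics
cat > h.py <<'E'
import numpy as np, cv2
from plant import arm
def world(cam,p):
    m=arm.camera_model(cam)
    if 'rvec' in m:
        R=cv2.Rodrigues(np.array(m['rvec'],float))[0]; return R.T@(np.array(p)-np.array(m['tvec']))
    H=np.array(m['hand_eye']); q=H[:3,:3]@np.array(p)+H[:3,3]
    return np.array(arm.current_tool_rot())@q+np.array(arm.current_ee_pos())
def save(cam,name,img=None):
    im=arm.camera(cam) if img is None else img
    cv2.imwrite('pics/'+name,im[:,:,::-1]); return im
E
python3 - <<'E'
from h import *
np.set_printoptions(precision=4,suppress=True)
print(arm.current_t(),arm.current_ee_pos(),arm.current_tool_rot(),arm.current_width())
for c in ['scene','top','wrist']:
    print(c,arm.camera_model(c)); save(c,c+'0.png')
    for n in ['stand','clamp_block','spacer_sleeve','tracing_wheel','cutterhead','case','insert_clamp','insert_sleeve','insert_wheel','insert_cutter']:
        print(c,n,[(round(d['conf'],2),world(c,d['location'])) for d in arm.mark_of(c,n)[:2]])
print(arm.current_t())
E
```

```text
pics
0.0 [ 0.2361 -0.5782  0.2415] [[-0.9258 -0.0008  0.3781]
 [-0.3781  0.0014 -0.9258]
 [ 0.0002 -1.     -0.0016]] 1.002538221231721
scene {'vertical_fov': 57.79249502971526, 'cx': 256.35464362295426, 'cy': 191.17885856603138, 'k1': -0.10042035450836294, 'rvec': array([ 1.9708,  1.0036, -0.514 ]), 'tvec': array([-0.3395, -0.1429,  1.0871])}
scene stand []
scene clamp_block [(0.7, array([ 0.5455, -0.1543,  0.0892]))]
scene spacer_sleeve [(0.49, array([ 0.5455, -0.155 ,  0.0688]))]
scene tracing_wheel [(0.86, array([ 0.5425, -0.1529,  0.0481]))]
scene cutterhead [(0.77, array([ 0.5448, -0.1509,  0.0184]))]
scene case []
scene insert_clamp [(0.88, array([0.5049, 0.2512, 0.0045]))]
scene insert_sleeve [(0.63, array([0.5151, 0.143 , 0.0094]))]
scene insert_wheel [(0.68, array([0.6142, 0.153 , 0.0054])), (0.64, array([0.5143, 0.1429, 0.0083]))]
scene insert_cutter [(0.77, array([0.6143, 0.2562, 0.0069]))]
top {'vertical_fov': 48.13521081651317, 'cx': 259.18611206579635, 'cy': 197.68228284810212, 'k1': -0.08459187461103346, 'rvec': array([ 2.1647, -2.1636,  0.2148]), 'tvec': array([-0.000
[... 357 characters left out ...]
24, 0.0072]))]
top insert_wheel [(0.95, array([0.6232, 0.1532, 0.0102])), (0.66, array([0.6076, 0.2633, 0.0047]))]
top insert_cutter [(0.84, array([0.6048, 0.2625, 0.006 ]))]
wrist {'vertical_fov': 65.35240887025324, 'cx': 255.38834036500376, 'cy': 192.7064947417774, 'k1': -0.05724820623251663, 'hand_eye': array([[-0.0008,  0.9492,  0.3148, -0.0806],
       [-0.0007, -0.3148,  0.9492, -0.1321],
       [ 1.    ,  0.0006,  0.0009,  0.0014],
       [ 0.    ,  0.    ,  0.    ,  1.    ]])}
wrist stand []
wrist clamp_block []
wrist spacer_sleeve []
wrist tracing_wheel []
wrist cutterhead []
wrist case []
wrist insert_clamp []
wrist insert_sleeve []
wrist insert_wheel []
wrist insert_cutter []
1.65
```

View pics/top0.png

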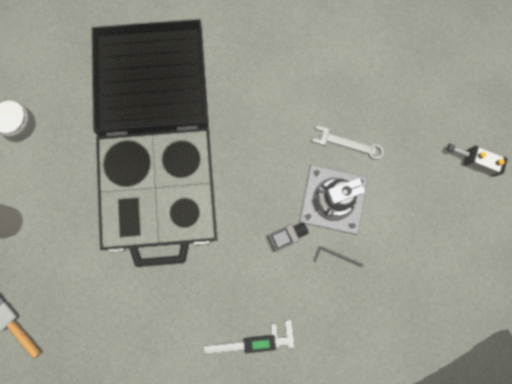

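View pics/scene0.png

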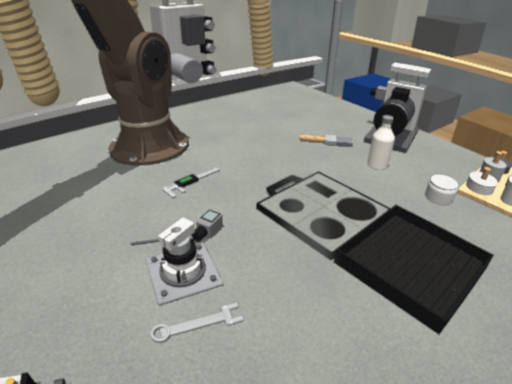

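```bash
cat >> h.py <<'E'
def pose(cam):
    m=arm.camera_model(cam)
    if 'rvec' in m:
        R=cv2.Rodrigues(np.array(m['rvec'],float))[0]; t=np.array(m['tvec'])
        return m,R.T,-R.T@t
    H=np.array(m['hand_eye']); Rt=np.array(arm.current_tool_rot()); p=np.array(arm.current_ee_pos())
    return m,Rt@H[:3,:3],Rt@H[:3,3]+p
def toplane(P,uv,z):
    m,R,C=P; f=192/np.tan(np.radians(m['vertical_fov']/2))
    K=np.array([[f,0,m['cx']],[0,f,m['cy']],[0,0,1]])
    # k1 model: distorted = x*(1+k1 r^2), same as OpenCV
    u=cv2.undistortPoints(np.array(uv,float).reshape(-1,1,2),K,np.array([m['k1'],0,0,0.]),None,None,None).reshape(-1,2)
    d=np.c_[u,np.ones(len(u))]@R.T
    return C+d*((z-C[2])/d[:,2])[:,None]
def down(yaw):  # yaw of jaw (tool z) direction, rad; tool y down
    z=np.array([np.cos(yaw),np.sin(yaw),0]); y=np.array([0,0,-1.]); return np.c_[np.cross(y,z),y,z]
def circ(xy):
    A=np.c_[2*xy,np.ones(len(xy))]; s=np.linalg.lstsq(A,(xy**2).sum(1),rcond=None)[0]
    return s[:2],np.sqrt(s[2]+s[0]**2+s[1]**2)
E
python3 - <<'E'
from h import *
np.set_printoptions(precision=4,suppress=True)
for cam,seeds in [('top',[(129,217),(127,163),(181,158),(184,212)]),('scene',[(320,188),(357,208),(327,227),(292,205)])]:
    im=cv2.imread(f'pics/{cam}0.png')[:,:,::-1]; g=cv2.cvtColor(im,cv2.COLOR_RGB2GRAY)
    P=pose(cam)
    for s in seeds:
        t=(int(g[s[1],s[0]])+150)/2 if cam=='top' else 75
        print(s,g[s[1],s[0]],end=' ')
        n,l,st,c=cv2.connectedComponentsWithStats((g<80).astype(np.uint8),connectivity=4)
        k=l[s[1],s[0]]; mk=(l==k).astype(np.uint8)
        ct=max(cv2.findContours(mk,cv2.RETR_EXTERNAL,cv2.CHAIN_APPROX_NONE)[0],key=len).reshape(-1,2)
        w=toplane(P,ct,0.017)[:,:2]
        print(cam,s,st[k],'circ',*circ(w),'rect',cv2.minAreaRect(w.astype(np.float32)*1000))
E
```

```text
(129, 217) 60 top (129, 217) [119 199  20  37 662] circ [0.503  0.2501] 0.029189086028466506 rect ((503.13470458984375, 250.13638305664062), (70.19180297851562, 35.61903381347656), 5.317268371582031)
(127, 163) 51 top (127, 163) [ 104  141   46   45 1565] circ [0.6092 0.2591] 0.043583498795118226 rect ((608.8587646484375, 259.3670959472656), (87.7087173461914, 87.8577880859375), 27.83917999267578)
(181, 158) 57 top (181, 158) [163 142  36  35 993] circ [0.6184 0.1529] 0.03455135163872278 rect ((617.912353515625, 153.26124572753906), (68.94750213623047, 68.87400817871094), 1.161645531654358)
(184, 212) 62 top (184, 212) [171 199  27  28 579] circ [0.512  0.1436] 0.025403477839036636 rect ((511.79901123046875, 143.82504272460938), (52.547279357910156, 50.171966552734375), 1.0253384113311768)
(320, 188) 58 scene (320, 188) [309 182  27  15 177] circ [0.5069 0.2504] 0.02577741774806642 rect ((506.16180419921875, 250.8905487060547), (66.27916717529297, 31.413990020751953), 2.5570015907287598)
(357, 208) 43 scene (357, 208) [337 198  39  22 646] circ [0.6117 0.2587] 0.04179846678271564 rect ((611.3590698242188, 258.5043640136719), (88.57437896728516, 81.48976135253906), 54.63083267211914)
(327, 227) 57 scene (327, 227) [312 218  33  21 477] circ [0.6234 0.1539] 0.03209023645334242 rect ((622.7658081054688, 154.01382446289062), (65.25621032714844, 65.06600952148438), 13.757678985595703)
(292, 205) 68 scene (292, 205) [280 200  23  12 204] circ [0.5136 0.1416] 0.022672002400093448 rect ((513.1943359375, 142.04043579101562), (49.30037307739258, 44.15495681762695), 69.43489837646484)
```

Run:
```python
from h import *
np.set_printoptions(precision=4,suppress=True)
q=np.array(arm.current_joints())
for yaw in np.arange(-180,180,30):
    a=arm.solve_ik([0.543,-0.153,0.24],down(np.radians(yaw))); b=arm.solve_ik([0.56,0.2,0.24],down(np.radians(yaw)))
    print(yaw,None if a is None else np.array(a),None if b is None else np.array(b))
```

```text
-180 [ -33.3673   30.9237   66.5188  102.252   -30.6673   67.5334 -137.4574] [ 13.9556  34.808  -60.9445  91.3525  31.4993  72.7507 127.741 ]
-150 [   7.8987   19.323     3.2049   99.1637   -1.2056   61.5466 -138.5022] [ -66.1006   34.5052   66.2881   97.976   -33.4702   70.1264 -141.4905]
-120 [  11.9213   19.4909   -2.1431   98.8165    0.8119   61.7076 -110.4839] [ -55.0838   26.2378   44.2775   97.225   -19.9556   64.7339 -125.1007]
-90 [ 16.7277  19.8569  -8.5528  98.4001   3.2803  61.9857 -82.8655] [   3.1741   27.8276  -40.9137   92.2052   19.3593   67.2609 -132.0275]
-60 [ 19.8913  20.2004 -12.8004  98.1265   4.9604  62.2246 -54.4614] [   7.1414   29.771   -47.6418   91.8811   23.188    68.7241 -105.2847]
-30 [ 24.6445  20.8835 -19.2546  97.7182   7.6031  62.68   -26.9357] [  9.0529  30.9152 -51.0904  91.729   25.2463  69.6085 -77.0235]
0 [ 29.3928  21.7946 -25.8328  97.3161  10.4357  63.2756   0.4532] [  9.6073  31.2787 -52.1231  91.6854  25.8757  69.8932 -47.5536]
30 [ 34.1184  22.9779 -32.5734  96.9245  13.517   64.0512  27.6504] [  9.3912  31.1351 -51.7186  91.7023  25.6285  69.7806 -17.3455]
60 [ 35.3886  23.3524 -34.4293  96.8211  14.4016  64.2991  56.8514] [ 10.4885  31.8902 -53.7997  91.6166  26.9105  70.3761  11.5764]
90 [ 38.7511  24.4834 -39.4596  96.5515  16.8865  65.057   84.6176] [ 11.4833  32.6359 -55.751   91.5398  28.1349  70.972   40.5493]
120 [ 51.1637  31.625  -60.8298  95.6242  29.1075  70.2574 103.7592] [ 13.9556  34.808  -60.9445  91.3525  31.4993  72.7507  67.741 ]
150 [ 51.1637  31.625  -60.8298  95.6242  29.1075  70.2574 133.7592] [ 13.9556  34.808  -60.9445  91.3525  31.4993  72.7507  97.741 ]
```

Run:
```python
from h import *
np.set_printoptions(precision=4,suppress=True)
print('tip',arm.tip_extent)
save('wrist','w0.png')
arm.move_to([0.543,-0.153,0.245],down(np.radians(20)))
print(arm.current_t(),arm.current_ee_pos())
np.savez('w1.npz',R=arm.current_tool_rot(),p=arm.current_ee_pos())
save('wrist','w1.png')
for n in ['stand','clamp_block','spacer_sleeve','tracing_wheel','cutterhead']:
    print(n,[(round(d['conf'],2),world('wrist',d['location'])) for d in arm.mark_of('wrist',n)[:2]])
c=arm.cut_out('wrist','clamp_block')
if c: np.save('cm.npy',c[0]['mask']); print(c[0]['conf'],c[0]['mask'].sum())
```

```text
tip 0.011
3.6 [ 0.5426 -0.1548  0.2448]
stand []
clamp_block []
spacer_sleeve [(0.9, array([ 0.5423, -0.1539,  0.0683]))]
tracing_wheel []
cutterhead []
0.83 1774
```

View pics/w1.png

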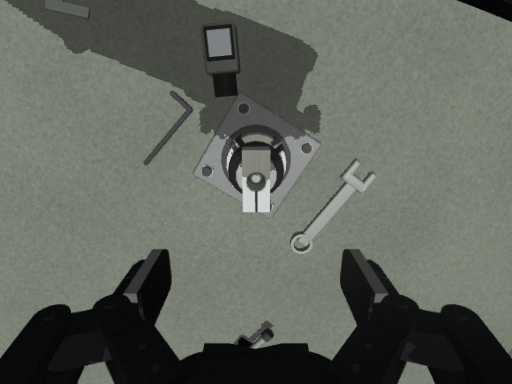

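Run:
```python
from h import *
np.set_printoptions(precision=4,suppress=True)
print(arm.current_ee_pos(),arm.current_tool_rot())
P=pose('wrist')
m=np.load('cm.npy').astype(np.uint8)
ct=max(cv2.findContours(m,cv2.RETR_EXTERNAL,cv2.CHAIN_APPROX_NONE)[0],key=len).reshape(-1,2)
print(cv2.boundingRect(ct))
r=cv2.minAreaRect(toplane(P,ct,0.108)[:,:2].astype(np.float32)*1000);print(r)
print(cv2.minAreaRect(ct))
# manual corners
for uv in [(242,148),(271,148),(243,212),(271,212),(256,179),(243,180),(271,180)]: print(uv,toplane(P,[uv],0.108)[0])
# stand foot corners
pts=[(239,95),(321,143),(273,217),(194,168)]
w=toplane(P,pts,0.008); print(w, w.mean(0), np.linalg.norm(np.diff(w,axis=0),axis=1))
im=cv2.imread('pics/w1.png'); cv2.imwrite('pics/w1z.png',cv2.resize(im[80:230,170:350],None,fx=4,fy=4,interpolation=cv2.INTER_CUBIC))
```

```text
[ 0.5429 -0.1533  0.245 ] [[ 0.3414 -0.      0.9399]
 [-0.9399 -0.      0.3414]
 [ 0.     -1.     -0.    ]]
(242, 145, 30, 69)
((542.6871948242188, -150.89089965820312), (26.577590942382812, 66.1393051147461), 19.231531143188477)
((256.5, 179.0), (68.0, 29.0), 90.0)
(242, 148) [ 0.5202 -0.1269  0.108 ]
(271, 148) [ 0.5449 -0.1179  0.108 ]
(243, 212) [ 0.5416 -0.1854  0.108 ]
(271, 212) [ 0.5671 -0.1761  0.108 ]
(256, 179) [ 0.5421 -0.1499  0.108 ]
(243, 180) [ 0.531 -0.155  0.108]
(271, 180) [ 0.5556 -0.146   0.108 ]
[[ 0.4978 -0.0866  0.008 ]
 [ 0.6115 -0.1054  0.008 ]
 [ 0.5913 -0.218   0.008 ]
 [ 0.4731 -0.1896  0.008 ]] [ 0.5434 -0.1499  0.008 ] [0.1153 0.1145 0.1216]
```

View pics/w1z.png

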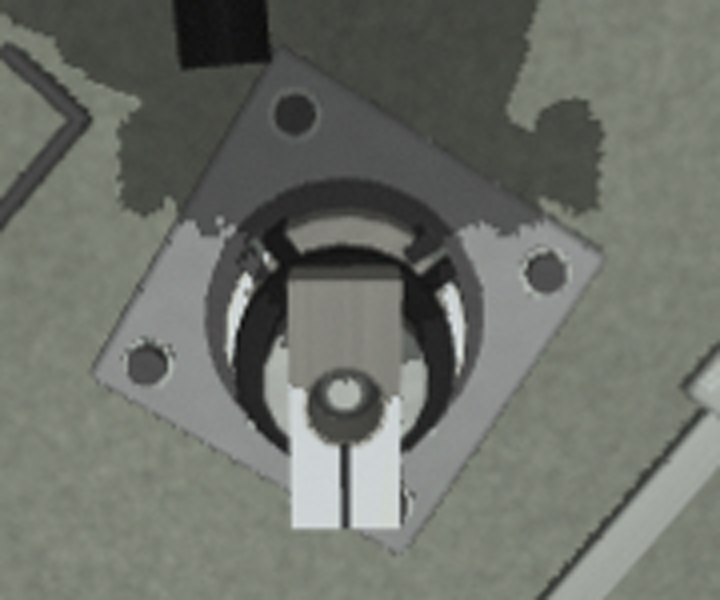

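Run:
```python
from h import *
np.set_printoptions(precision=4,suppress=True)
P=pose('wrist'); Z=lambda a:[(170+x/4-.375,80+y/4-.375) for x,y in a]
w=toplane(P,Z([(288,279),(402,279),(402,527),(291,527)]),0.108);print(w,w.mean(0),np.linalg.norm(np.diff(w,axis=0),axis=1))
w=toplane(P,Z([(283,47),(603,255),(400,552),(95,375)]),0.008);print(w,w.mean(0),np.linalg.norm(np.diff(w,axis=0),axis=1))
w=toplane(P,Z([(344,392)]),0.096);print('arbor top',w)
w=toplane(P,Z([(345,320)]),0.014);print('flange',w)
```

```text
[[ 0.5203 -0.1282  0.108 ]
 [ 0.5446 -0.1194  0.108 ]
 [ 0.5661 -0.1758  0.108 ]
 [ 0.5409 -0.185   0.108 ]] [ 0.543  -0.1521  0.108 ] [0.0258 0.0603 0.0268]
[[ 0.498  -0.0821  0.008 ]
 [ 0.611  -0.1061  0.008 ]
 [ 0.5874 -0.2204  0.008 ]
 [ 0.4743 -0.1966  0.008 ]] [ 0.5427 -0.1513  0.008 ] [0.1155 0.1168 0.1156]
arbor top [[ 0.5425 -0.1519  0.096 ]]
flange [[ 0.5427 -0.1515  0.014 ]]
```

```bash
cat >> h.py <<'E'
SX,SY=0.5428,-0.1518
def go(p,yaw):
    arm.move_to(p,down(np.radians(yaw))); arm.dwell(0.25)
def pick(tz,yaw,opening,lift):
    go([SX,SY,0.245],yaw) 
    arm.move_gripper(opening)
    hit=arm.line_to([SX,SY,tz],vel=0.1,contact_N=8); arm.dwell(0.2)
    print('down hit',hit,np.round(arm.current_ee_pos(),4),np.round(arm.current_force(),1))
    arm.move_gripper(0.0); arm.dwell(0.2)
    w=arm.current_width(); print('width mm',w*85,np.round(arm.current_ee_pos(),4),np.round(arm.current_force(),1))
    return w
E
python3 - <<'E'
from h import *
pick(0.106,20,1.0,0)
save('wrist','w2.png')
print(arm.current_t())
E
```

```text
down hit False [ 0.543  -0.1519  0.1064] [-0.2  0.1 -0.5]
width mm 24.308316935504973 [ 0.5429 -0.1518  0.1062] [-1.2 -0.3  4.8]
7.2333
```

View pics/w2.png

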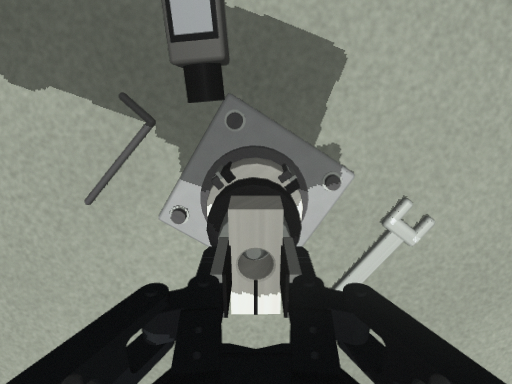

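Run:
```python
from h import *
np.set_printoptions(precision=4,suppress=True)
arm.line_to([SX,SY,0.145],vel=0.08); print(arm.current_width()*85,arm.current_force())
arm.line_to([SX,SY,0.24],vel=0.15)
go([0.5607,0.2014,0.26],95.3)
print(arm.current_t(),arm.current_ee_pos(),arm.current_width()*85,arm.current_joints())
np.savez('w3.npz',R=arm.current_tool_rot(),p=arm.current_ee_pos())
im=save('wrist','w3.png')
P=pose('wrist'); import pickle
for n in ['insert_clamp','insert_sleeve','insert_wheel','insert_cutter']:
    print(n,[(round(d['conf'],2),world('wrist',d['location'])) for d in arm.mark_of('wrist',n)[:2]])
```

```text
24.255466959808906 [-0.6657  0.1274 -0.8725]
10.2417 [0.5611 0.2003 0.2599] 24.063434791124536 [  8.7109  29.7812 -50.5538  89.993   23.8624  71.6251  49.4195]
insert_clamp [(0.94, array([0.5013, 0.2524, 0.0094]))]
insert_sleeve [(0.75, array([0.5148, 0.1438, 0.0069]))]
insert_wheel [(0.78, array([0.6184, 0.1522, 0.0073]))]
insert_cutter [(0.79, array([0.6116, 0.2584, 0.0056]))]
```

View pics/w3.png

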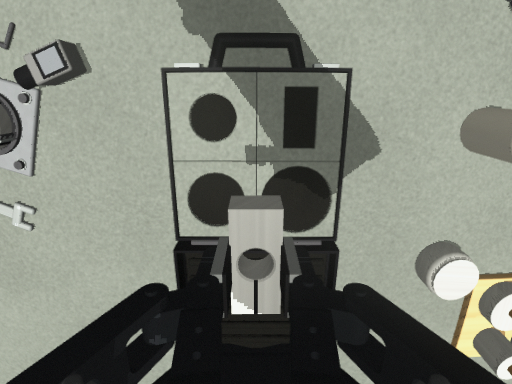

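Run:
```python
from h import *
np.set_printoptions(precision=4,suppress=True)
im=cv2.imread('pics/w3.png'); g=cv2.cvtColor(im,cv2.COLOR_BGR2GRAY); P=pose('wrist')
for s in [(300,117),(213,117),(205,200),(310,200)]: 
    for th in (45,55):
        n,l,st,c=cv2.connectedComponentsWithStats((g<th).astype(np.uint8),connectivity=4)
        mk=(l==l[s[1],s[0]]).astype(np.uint8)
        ct=max(cv2.findContours(mk,cv2.RETR_EXTERNAL,cv2.CHAIN_APPROX_NONE)[0],key=len).reshape(-1,2)
        w=toplane(P,ct,0.017)[:,:2]
        print(s,g[s[1],s[0]],'circ',*circ(w),'rect',cv2.minAreaRect(w.astype(np.float32)*1000))
print(toplane(P,[(256.5,160)],0.017))
```

```text
(300, 117) 29 circ [0.5029 0.2485] 0.031484734851329126 rect ((502.9955139160156, 248.6306915283203), (72.28536224365234, 38.83244705200195), 5.0792765617370605)
(300, 117) 29 circ [0.5029 0.2486] 0.03175921488867588 rect ((502.98919677734375, 248.6522979736328), (72.1180191040039, 39.67494583129883), 5.361796855926514)
(213, 117) 48 circ [0.6881 0.208 ] 0.2903998102066495 rect ((671.267333984375, 209.23861694335938), (606.7778930664062, 944.8588256835938), 5.393520355224609)
(213, 117) 48 circ [0.5126 0.1431] 0.026891580544514473 rect ((512.50732421875, 143.08401489257812), (55.1490592956543, 53.77424621582031), 5.170989513397217)
(205, 200) 40 circ [0.6194 0.1501] 0.031532204036611215 rect ((617.2596435546875, 148.22299194335938), (62.429229736328125, 71.21527862548828), 67.07403564453125)
(205, 200) 40 circ [0.6178 0.1486] 0.0333123926373843 rect ((617.5008544921875, 147.64846801757812), (63.864627838134766, 73.20059967041016), 67.75355529785156)
(310, 200) 38 circ [0.6061 0.262 ] 0.04100656386592497 rect ((605.3496704101562, 262.6228332519531), (89.79884338378906, 78.7237319946289), 36.03555679321289)
(310, 200) 38 circ [0.6062 0.2621] 0.041497654319034925 rect ((605.3318481445312, 262.69378662109375), (91.06828308105469, 79.95741271972656), 37.15776824951172)
[[0.5604 0.2009 0.017 ]]
```

```bash
cat >> h.py <<'E'
def place(x,y,tz,yaw,rel):
    go([x,y,max(0.14,tz+0.05)],yaw)
    arm.line_to([x,y,tz+0.012],vel=0.1); arm.dwell(0.15)
    hit=arm.line_to([x,y,tz-0.002],vel=0.02,contact_N=5); arm.dwell(0.2)
    print('place hit',hit,np.round(arm.current_ee_pos(),4),np.round(arm.current_force(),1))
    arm.move_gripper(rel); arm.dwell(0.2)
    p=np.array(arm.current_ee_pos()); print('released',arm.current_width()*85,arm.current_t())
    arm.line_to([x,y,p[2]+0.03],vel=0.06)
    arm.line_to([x,y,0.23],vel=0.2)
E
python3 - <<'E'
from h import *
place(0.5029,0.2490,0.0302,95.2,0.6)
go([0.5605,0.201,0.26],95.2)
save('wrist','w4.png'); print(arm.current_t())
d=arm.mark_of('wrist','clamp_block'); print([(x['conf'],world('wrist',x['location'])) for x in d[:2]])
E
```

```text
place hit True [0.5028 0.2489 0.0302] [-0.5 -0.5  6.2]
released 50.80401805964051 14.0
16.3667
[(0.94, array([0.50431297, 0.24657965, 0.01723863]))]
```

View pics/w4.png

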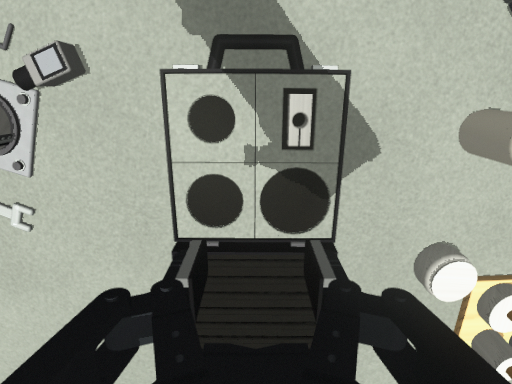

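Run:
```python
from h import *
pick(0.0855,95.2,0.85,0)
save('wrist','w5.png')
arm.line_to([SX,SY,0.125],vel=0.08); print(arm.current_width()*85,arm.current_force())
arm.line_to([SX,SY,0.235],vel=0.15)
arm.dwell(0.2); save('wrist','w6.png'); print(arm.current_t(),arm.current_width()*85)
cv2.imwrite('pics/w56.png',np.hstack([cv2.imread('pics/w5.png')[:,60:450],cv2.imread('pics/w6.png')[:,60:450]]))
```

```text
down hit False [ 0.543  -0.1519  0.0858] [-0.8 -0.4  0. ]
width mm 39.7343722056323 [ 0.5429 -0.1519  0.0861] [-2.2 -0.2  7.3]
39.18068073998333 [ 1.28306454 -0.10304874 -2.09146787]
22.7167 39.09912223535048
```

View pics/w56.png

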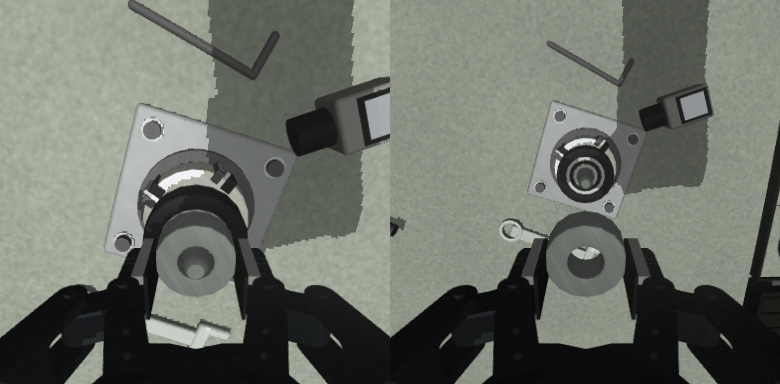

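Run:
```python
from h import *
place(0.5125,0.1434,0.0301,95.2,0.7)
save('wrist','w7.png'); print(arm.current_t())
d=arm.mark_of('wrist','spacer_sleeve'); print([(x['conf'],world('wrist',x['location'])) for x in d[:2]])
pick(0.0675,95.2,1.0,0)
save('wrist','w8.png'); print(arm.current_t())
cv2.imwrite('pics/w78.png',np.hstack([cv2.imread('pics/w7.png')[:,60:450],cv2.imread('pics/w8.png')[:,60:450]]))
```

```text
place hit True [0.5124 0.1433 0.0301] [-0.7 -0.5  6.4]
released 60.20272981010859 26.75
28.45
[(0.81, array([0.51232173, 0.14230071, 0.0124759 ]))]
down hit False [ 0.543  -0.1519  0.0678] [-0.4 -0.6  0. ]
width mm 56.610441153577696 [ 0.5429 -0.1519  0.0686] [-4.7 -0.6 13. ]
33.0583
```

View pics/w78.png

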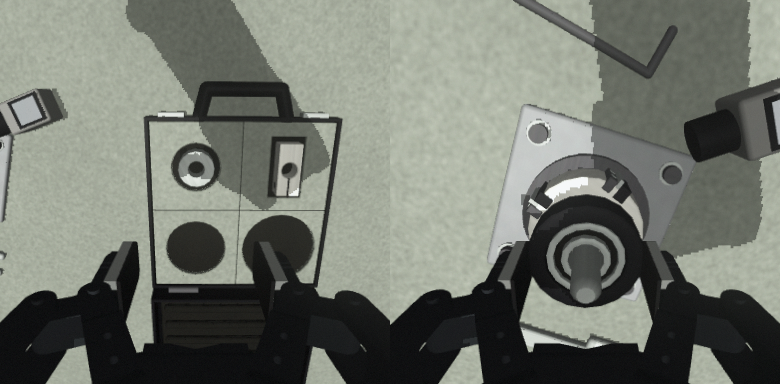

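Run:
```python
from h import *
arm.move_gripper(0.9)
hit=arm.line_to([SX,SY,0.0635],vel=0.05,contact_N=8); arm.dwell(.2); print(hit,arm.current_ee_pos(),arm.current_force())
arm.move_gripper(0.0); arm.dwell(.3); print(arm.current_width()*85,arm.current_ee_pos(),arm.current_force())
z0=arm.current_ee_pos()[2]; open('z0','w').write(str(z0))
arm.line_to([SX,SY,0.105],vel=0.08); print(arm.current_width()*85,arm.current_force())
arm.line_to([SX,SY,0.235],vel=0.15)
arm.dwell(0.2); save('wrist','w9.png'); print(arm.current_t(),arm.current_width()*85)
```

```text
False [ 0.54281914 -0.15178259  0.0634759 ] [-0.13502296  0.08280958 -0.22027529]
57.217613990425285 [ 0.54287415 -0.15185038  0.06448106] [-3.51495288 -1.01197125 11.58851812]
57.25293546002812 [-0.1264354   0.76009841 -1.15221473]
36.4083 57.27823802687783
```

View pics/w9.png

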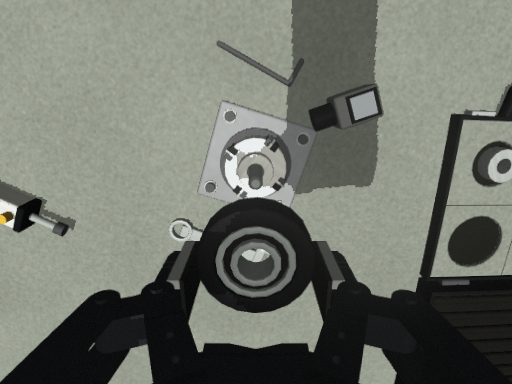

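Run:
```python
from h import *
place(0.6181,0.1530,0.0265,95.2,0.85)
save('wrist','w10.png'); print(arm.current_t())
d=arm.mark_of('wrist','tracing_wheel'); print([(x['conf'],world('wrist',x['location'])) for x in d[:2]])
pick(0.0475,95.2,0.8,0)
save('wrist','w11.png'); print(arm.current_t())
cv2.imwrite('pics/w1011.png',np.hstack([cv2.imread('pics/w10.png')[:,60:450],cv2.imread('pics/w11.png')[:,60:450]]))
```

```text
place hit True [0.618  0.1529 0.0266] [-1.1 -1.1  5.7]
released 72.01093106560974 40.5
42.225
[(0.89, array([0.61980326, 0.15279595, 0.01319293]))]
down hit False [ 0.5429 -0.1518  0.0477] [ 1.1 -0.8 -0.3]
width mm 36.322518545761845 [ 0.5429 -0.152   0.048 ] [-1.3 -0.5  6. ]
46.9083
```

View pics/w1011.png

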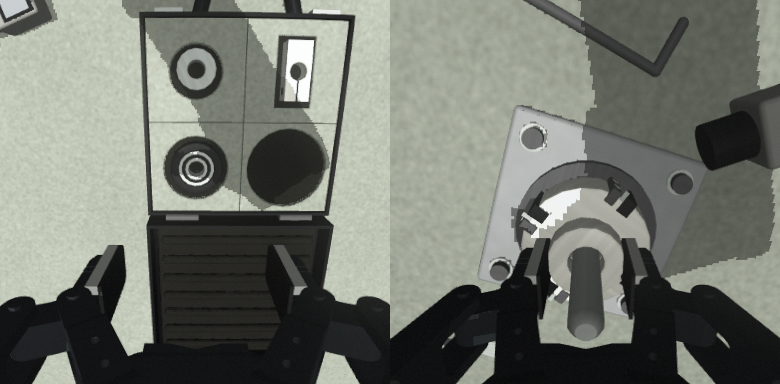

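Run:
```python
from h import *
arm.line_to([SX,SY,0.06],vel=0.04); print(arm.current_width()*85,arm.current_force()); arm.dwell(.2);print(arm.current_width()*85,arm.current_moment())
arm.line_to([SX,SY,0.16],vel=0.08); print(arm.current_width()*85,arm.current_force())
arm.line_to([SX,SY,0.235],vel=0.12)
arm.dwell(0.2); save('wrist','w12.png'); print(arm.current_t(),arm.current_width()*85)
```

```text
36.67773056677004 [-0.6514347  -0.0117097  -4.78208386]
37.21760418018818 [ 0.04785303 -0.01533976  0.03351207]
37.28470969398667 [ 0.84307603  0.32110822 -4.71239403]
49.9917 37.16358912723553
```

View pics/w12.png

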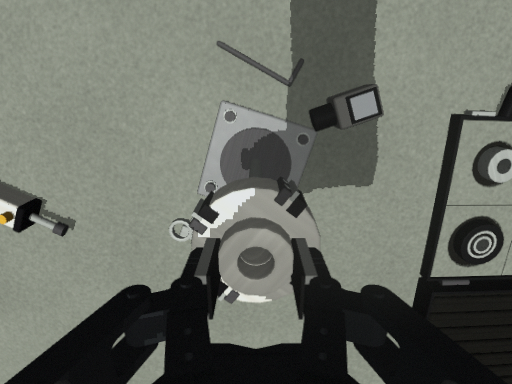

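Run:
```python
from h import *
place(0.6085,0.2586,0.046,95.2,0.75)
go([0.53,0.201,0.30],95.2); arm.dwell(0.3)
save('wrist','w13.png'); save('top','top1.png'); save('scene','scene1.png'); print(arm.current_t(),arm.current_force())
for c in ['wrist','scene']:
  for n in ['clamp_block','spacer_sleeve','tracing_wheel','cutterhead']:
    d=arm.mark_of(c,n); print(c,n,[(round(x['conf'],2),np.round(world(c,x['location']),4)) for x in d[:1]])
```

```text
place hit True [0.6084 0.2585 0.046 ] [-1.1  0.2  5.7]
released 63.74729383843978 54.2917
57.1167 [ 0.32171118  0.3598509  -0.40144358]
wrist clamp_block [(0.96, array([0.5047, 0.2467, 0.012 ]))]
wrist spacer_sleeve [(0.86, array([0.5108, 0.1418, 0.0129]))]
wrist tracing_wheel [(0.61, array([0.6182, 0.1535, 0.0171]))]
wrist cutterhead [(0.63, array([0.6076, 0.252 , 0.0141]))]
scene clamp_block [(0.64, array([0.5058, 0.2466, 0.0124]))]
scene spacer_sleeve [(0.49, array([0.5168, 0.1424, 0.0122]))]
scene tracing_wheel [(0.65, array([0.6192, 0.1534, 0.0093]))]
scene cutterhead [(0.85, array([0.6077, 0.2586, 0.0129]))]
```

View pics/w13.png

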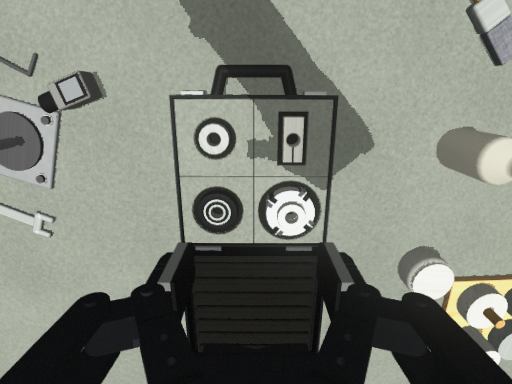

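View pics/scene1.png

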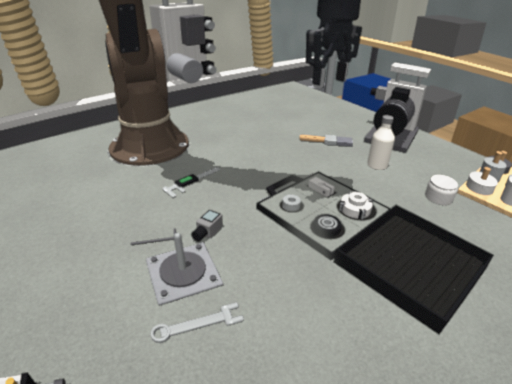

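The pictures show all four pieces flat in their own recesses, at wrist pixels (215,138), (292,139), (217,211) and (290,211). The stand is empty and the gripper is clear, so I'm handing in.

Run:
```python
from plant import arm
arm.job_done()
```

```text
the job is handed in; nothing more can be done
```

I took all four pieces off the arbor in order (clamp block, spacer sleeve, tracing wheel, cutterhead), put each into its own recess, and handed the job in at about 57 s. No verdict was reported.

**Setting down:** each piece was lowered until it touched, and contact came within 0.1 mm of the height expected for the recess floor. Each was then let go and the fingers backed off.

**Last checks:** the final wrist and scene pictures show all four pieces lying flat in the right recesses, with clear foam around them. The stand is empty, and the gripper, at about 0.30 m, touches nothing.

**Disagreements:**
- The networks put the pieces mostly within 4 mm of the insert centres.
- The wrist camera put the cutterhead about 7 mm off in y. The scene camera had it within 1 mm, and the picture shows it centred, so I took the wrist value as network noise.
- The wrist camera put the wheel 5 mm too high, which did not fit the contact height or the scene camera, so I discounted it.

**Regrip:** I regripped the wheel 4 mm lower on the stand before lifting it, to give the pads more hold.

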